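# Hold the printer cover open for inspection

### The arm

A 7-joint arm with a two-finger parallel gripper is mounted at the origin on the work surface. World frame = base frame: x ahead of the robot, y to its left, z up, the work surface at z = 0. Lengths are in m, angles in rad, forces in N, time in s.
With the tool pointing down it reaches from about 0.425 to 0.825 m from the base axis. Payload 3.6 kg.
Tool frame: the origin (TCP) lies at the centre of the arm's flange, where the gripper is bolted on; the fingertips stand 173 mm ahead of it and the grasp point (between the pads) lies 155 mm ahead of it; z points along the fingers, y is the line along which they close (so a half turn about z gives the same grasp; the last joint's range is limited). The gripper opens to 85 mm and grips with 20 to 120 N. Pads are 22 mm wide; open, the fingers measure 114 mm over their backs; the gripper's body (76 mm by 85 mm) begins 54 mm behind the grasp point. The pads swing forward as they close: fully open they stand 13 mm farther back than shut.
Start: joints at [-0.026, 0.615, -0.013, 1.423, 0.008, 1.103, -0.04], TCP at [0.65, 0, 0.405] pointing down, gripper open.
Joint ranges: [-3.12, 3.12], [-0.3, 2.06], [-1.34, 1.32], [0.26, 2.42], [-1.36, 4.5], [0.01, 1.98], [-2.84, 2.84]. Speed limits (rad/s): [2.79, 2.79, 3.14, 3.14, 3.14, 3.14, 3.14].

### API

Orientations are given as [roll, pitch, yaw] about the fixed x, y, z axes, in that order (R = Rz(yaw) Ry(pitch) Rx(roll)).
In Python, from cell import robot gives the robot as it stands.
- The arm moves only by the tool arm_command, never from a script. Its argument "plan" is a list of rows, each a list of 2 entries, a list of its own where there are three numbers: the shift along the tool's x, y, z in mm, then the turn, a rotation vector about the tool's x, y, z in degrees. In form: [[[tx, ty, tz], [ax, ay, az]], ...]. A call has 1 to 20 rows; each row shifts and turns the commanded pose from where the row before left it, along the tool's axes as they then stand; what a row does not reach is not made up. A row lasts 1/8 s, in which the tool goes at most 62.5 mm and 10.7 degrees, less where a joint would pass 70% of its speed; a pose out of reach is approached as far as the arm can. A call with a gripper value outside its range is refused whole. "claw" is the finger opening in mm, from 0 to 85.4, set as the call begins (left out, the last holds). The fingers move at their own pace and stop on an object; "newtons" is the grip in N (left out, the last holds). Time passes only in rows, so rows that do not move let the fingers close. It gives the time, the measured TCP pose, the force, the opening and the grip force at its end, in the units of the state.
- robot.state(): the state, without advancing time (a new reading comes with each control period).
- robot.get_image(name): name is "scene" or "side" or "wrist"; returns the picture (384x512x3 uint8, blue, green, red); there is no depth.
- robot.camera_params(name): a dict with "vertical_fov" (degrees; the focal length in pixels is half the picture's height over the tangent of half this angle, whatever the lens; pixels are square), "cx", "cy" (the principal point, pixels), "dist" ([k1, k2, p1, p2, k3] as OpenCV has them; the pictures are not rectified), "world_from_camera" (4x4, takes a point from camera to world coordinates); the wrist camera has in their place "hand_eye" (4x4, takes a point from camera to tool coordinates, whose origin is the TCP and whose axes are the flange's). Camera axes: x right, y down, z forward; pixel columns grow to the right and rows downward; lengths in m; the calibration is good to about 2 mm. A picture is of the moment at which its call begins: read the wrist's pose just before it. camera_params takes no time and is no camera call.
- robot.finish_job(): hands the job in; it is judged then, once.
The state is a dict: "t": time; "q": joint angles; "qvel": joint speeds; "joint_torque": joint torques, N m; "ee_pos": TCP position; "eef_rot": TCP orientation; "ft_force": force on the tool from outside, world axes, zero at the start; "torque": the same for the moment, N m; "finger_gap": opening from 0.0 (shut) to 1.0 (fully open); "gripper_force": force on a finger pad.
Only numpy, scipy, OpenCV 4.12 (cv2) and the standard library are available. Lean on these libraries where they do the work, as an engineer would, in place of code of your own. Each camera call takes 0.05 s, during which the arm holds its last target. There are 200 camera calls.

### The job

Press the round push button on the deck of the desktop printer fully down and let it come back up, which parks the print head; then raise the printer's smoked cover, which has a bar handle along its front, to 50 degrees from shut and hold it there, still, so that the paper roll can be inspected. The cover falls shut if let go, so your program finishes while the robot itself is still holding it at that angle. Leave the mug, the bottle and the stapler where they are.

Things in the scene. Friction and masses are not known exactly. Their poses are not given: they have to be found in the camera images.
- printer: Dark grey desktop printer, fixed to the counter, 260 (x) x 360 (y) x 120 mm (z). Origin: centre of its underside, on the counter; its front faces its own -x, towards the robot, give or take its yaw. An open paper bay (paper roll and print head inside) lies under the cover; a flat button deck 90 mm wide runs along its -y side at height 120 mm.
- cover_handle (a point): Middle of the cover's grey handle: a round bar 12 mm thick, 120 mm long, along the printer's y. Shut: its axis is 155 mm above the counter, 20 mm ahead (-x) of the cover's front edge, over the printer's front face, 28 mm above the cover's top. An 8 mm arm near each end carries it; the space 28 mm below its middle is free. Axes turn with the cover and equal the printer's when shut.
- cover_hinge (a point): Point on the cover's hinge line, in the middle of its width, at the rear edge of the cover, on its underside, 121 mm above the counter, at x +70, y +35 mm in the printer's frame. The hinge line runs along the printer's y. In the cover's frame (equal to the printer's axes when shut) the handle bar's middle lies at x -200, y 0, z +34 mm from here.
- cover (a joint): Cover angle in rad: 0 shut (flat), growing as the front edge rises; 50 degrees is 0.873; stop at 1.4. The cover is a 180 (x) x 250 (y) x 6 mm black frame with a smoked window, about 0.2 to 0.4 kg; it turns freely, about 1 to 2 N at the handle raises it, and it falls shut from any angle.
- park_top (a point): Centre of the top face of the grey round push button (28 mm in diameter, in a black round housing 44 mm in diameter and 12 mm high) on the printer's deck, somewhere along the deck's length in front of the small display; 142 mm above the counter when up. It is pressed straight down.
- park (a joint): Button travel in m: 0 up, 0.006 fully down. A spring pushes it back; about 5 N holds it fully down.
- mug: White mug, 80 mm in diameter, 90 mm high, with a handle, standing on the counter beside the printer; origin: centre of its underside. Bystander.
- gel: Capped round bottle, 60 mm in diameter, 150 mm high, standing on the counter beside the printer; origin: centre of its underside. Bystander.
- stapler: Stapler, 145 x 36 x 57 mm, black over a steel foot, on the counter near the printer; origin: centre of its underside, long side along its x. Bystander.

How it is judged:
On the way, in this order (a step that is already met when the one before it is completed fails the run):
1. the button is fully down while the cover is shut (value of joint park above 0.0048 m and value of joint cover below 0.1 rad), for 0.05 s.
2. the button is let up again while the cover is still shut (value of joint park below 0.0012 m and value of joint cover below 0.1 rad), for 0.1 s.
3. the robot holds the cover open at 50 degrees (value of joint cover between 0.751 and 0.995 rad and (contact force between cover and the fingers above 0.3 N or contact force between cover and the arm above 0.3 N) and contact force between cover and mug below 0.1 N and contact force between cover and gel below 0.1 N and contact force between cover and stapler below 0.1 N), for 0.3 s.
At the end, for the whole second after the job is handed in: The cover stands still (under 0.08 rad/s) between 43 and 57 degrees (50 give or take 7), carried by the robot alone and touching none of the bystanders, and the button is up (all of step 3 and velocity of joint cover between -0.08 and 0.08 rad/s and value of joint park below 0.0012 m); the arm keeps its last pose, push and grip.
It fails at once if the mug is shifted by more than 20 mm or tipped over (distance of mug from where it was at the start of the episode above 0.02 m or angle between mug's own z axis and vertical above 0.4 rad).
It fails at once if the bottle is shifted by more than 20 mm or tipped over (distance of gel from where it was at the start of the episode above 0.02 m or angle between gel's own z axis and vertical above 0.4 rad).
It fails at once if the stapler is shifted by more than 20 mm or tipped over (distance of stapler from where it was at the start of the episode above 0.02 m or angle between stapler's own z axis and vertical above 0.4 rad).
It also fails if it takes over 48 s, if anything falls off the work surface, if the arm or the gripper's body presses on something with over 40 N, if the wrist force passes 120 N, or if a joint passes its speed limit or range.

## Working session

There is one attempt and no reset: what is moved stays moved. The work goes in short steps, Python scripts to look and compute and a tool call to move; the robot and the scene stay as the last step left them, time stands still between calls to the robot, and variables do not carry over. Pictures are saved under pics/ and viewed, at most 10 in all, crops included, and the job is handed in when it is done.

Besides the shell and the picture viewer there is one more tool, called after "Call:" by a JSON object that holds its "fn" and its "kwargs". arm_command: Moves the arm, as the interface text tells. Its arguments: {"type":"object","properties":{"plan":{"type":"array"},"claw":{"type":"number"},"newtons":{"type":"number"}},"required":["plan"]}

```bash
mkdir -p pics; ls; cat > h.py <<'E'
import numpy as np, cv2
from cell import robot
from scipy.spatial.transform import Rotation as R
def T_tool():
    s=robot.state(); T=np.eye(4); T[:3,:3]=R.from_euler('xyz',s['eef_rot']).as_matrix(); T[:3,3]=s['ee_pos']; return T
def cam(name,T=None):
    p=robot.camera_params(name); f=192/np.tan(np.radians(p['vertical_fov'])/2)
    K=np.array([[f,0,p['cx']],[0,f,p['cy']],[0,0,1]]); D=np.array(p['dist'],float)
    W=np.array(p['world_from_camera']) if 'world_from_camera' in p else (T_tool() if T is None else T)@np.array(p['hand_eye'])
    return K,D,W
def ray(c,uv):
    K,D,W=c; n=cv2.undistortPoints(np.array(uv,float).reshape(-1,1,2),K,D).reshape(-1,2)
    d=np.c_[n,np.ones(len(n))]@W[:3,:3].T; return W[:3,3],d
def onz(c,uv,z):
    o,d=ray(c,uv); return o+d*((z-o[2])/d[:,2])[:,None]
def proj(c,P):
    K,D,W=c; Wi=np.linalg.inv(W); return cv2.projectPoints(np.array(P,float).reshape(-1,1,3),cv2.Rodrigues(Wi[:3,:3])[0],Wi[:3,3],K,D)[0].reshape(-1,2)
E
python3 - <<'E'
from h import *
ims=[]
for n in ['scene','side','wrist']:
    im=robot.get_image(n); cv2.imwrite(f'pics/{n}0.png',im); 
    print(n,{k:np.round(v,3).tolist() for k,v in robot.camera_params(n).items()})
    cv2.imwrite(f'pics/{n}0b.png',cv2.resize(im,(768,576),interpolation=cv2.INTER_CUBIC))
print(robot.state())
E
```

```text
pics
scene {'vertical_fov': 48.663, 'cx': 259.462, 'cy': 191.931, 'dist': [0.044, 0.0, 0.0, 0.0, 0.0], 'world_from_camera': [[0.699, 0.39, -0.6, 1.282], [0.715, -0.408, 0.568, -0.651], [-0.024, -0.826, -0.564, 0.842], [0.0, 0.0, 0.0, 1.0]]}
side {'vertical_fov': 46.547, 'cx': 252.33, 'cy': 196.062, 'dist': [-0.063, 0.0, 0.0, 0.0, 0.0], 'world_from_camera': [[0.98, -0.143, 0.138, 0.386], [-0.198, -0.705, 0.681, -0.665], [0.0, -0.694, -0.72, 0.883], [0.0, 0.0, 0.0, 1.0]]}
wrist {'vertical_fov': 61.749, 'cx': 251.816, 'cy': 190.21, 'dist': [-0.026, 0.0, 0.0, 0.0, 0.0], 'hand_eye': [[0.001, -0.957, -0.29, 0.074], [1.0, 0.001, 0.0, 0.0], [0.0, -0.29, 0.957, 0.03], [0.0, 0.0, 0.0, 1.0]]}
{'t': 0.15, 'q': array([-0.02648079,  0.6157498 , -0.01266876,  1.42452754,  0.00810629,
        1.10339369, -0.04040545]), 'qvel': array([-8.40193577e-04, -2.15956807e-03,  5.26343713e-05, -4.33572804e-03,
       -2.35743236e-04, -1.97850608e-03, -7.41312952e-04]), 'joint_torque': array([ 9.62922204e-04, -4.69657230e+01,  2.59976937e-01, -1.71251339e+01,
        1.01253757e-02,  7.07855565e-03,  2.07303725e-05]), 'ee_pos': array([6.49769245e-01, 2.83658803e-05, 4.03770605e-01]), 'eef_rot': array([-3.13956380e+00, -5.63679649e-06,  1.57088114e+00]), 'ft_force': array([-0.49130678,  0.13646551,  0.30525262]), 'torque': array([-0.03976892,  0.0204721 , -0.03175805]), 'gripper_force': 0.0, 'finger_gap': 1.001199541590083}
```

View pics/scene0b.png

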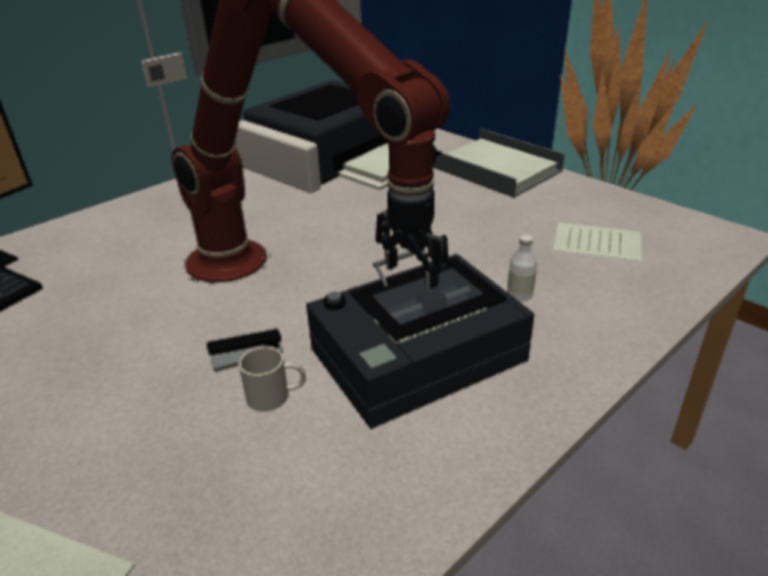

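View pics/side0b.png

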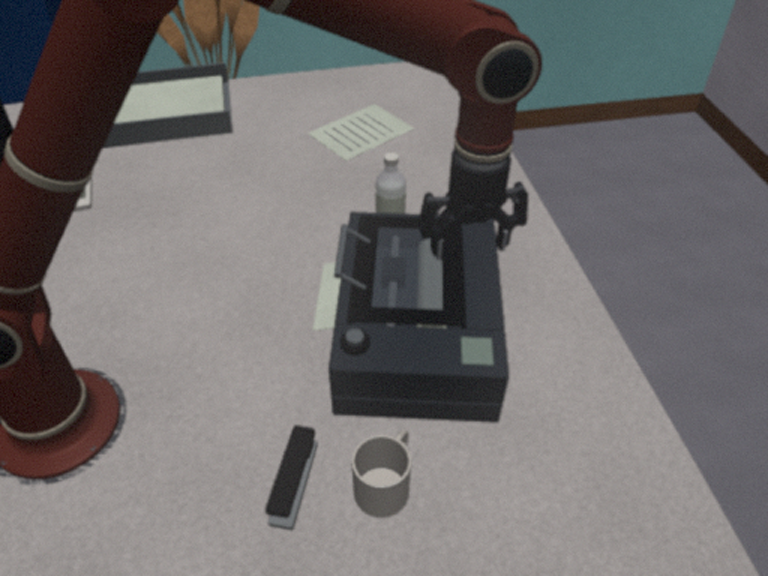

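View pics/wrist0b.png

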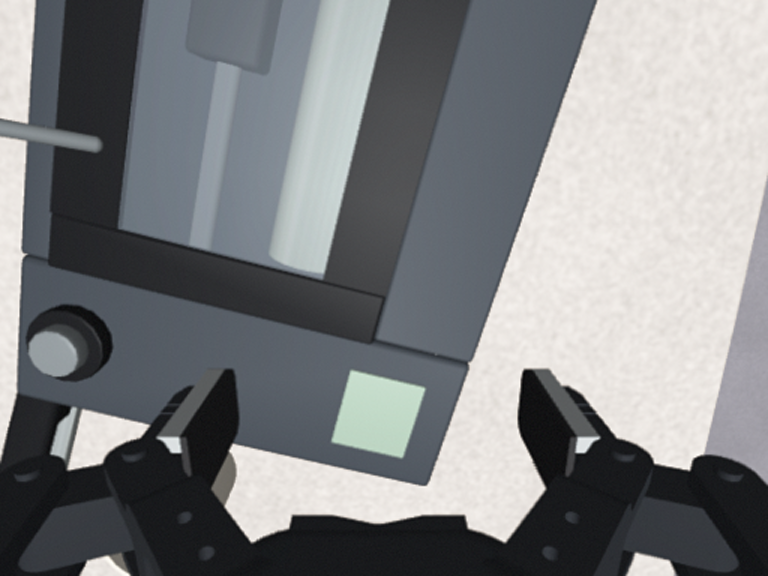

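The three views show the printer turned by a few degrees. In the wrist view the button top is near (54,352) of the 768-wide picture, with the deck corners at (18,395) and (428,485). In the side view the button is near (355,337) and the handle bar runs from about (345,228) to (338,275). The mug and stapler stand on the -y side and the bottle is at the far +y side.

```bash
python3 - <<'E'
from h import *
w=cam('wrist');s=cam('side');c=cam('scene')
k=1/1.5
A=np.array
def p(n,cm,uv,z): print(n,np.round(onz(cm,A(uv)*k,z),4).tolist())
p('wrist deck corners F-y,R-y',w,[(18,395),(428,485)],.12)
p('wrist step line',w,[(22,255),(468,360)],.12)
p('wrist btn',w,[(54,352)],.142)
p('wrist coverR-y corner',w,[(384,296)],.127)
p('side corners F-y,R-y,R+y,F+y',s,[(333,372),(507,375),(494,220),(350,213)],.12)
p('side btn',s,[(355,337)],.142)
p('side bar',s,[(345,228),(338,275)],.155)
p('scene corners F-y,R-y,R+y',c,[(309,306),(371,374),(532,316)],.12)
p('scene btn',c,[(334,297)],.142)
p('scene bar end',c,[(377,264)],.155)
p('side bottle base, mug, stapler ends',s,[(391,225),(382,500)],.02); p('st',s,[(303,435),(280,520)],.05)
p('scene bottle/mug base',c,[(522,292),(266,402)],.01)
E
```

```text
wrist deck corners F-y,R-y [[0.4328, -0.0719, 0.12], [0.6813, -0.1342, 0.12]]
wrist step line [[0.4543, 0.0146, 0.12], [0.7015, -0.0474, 0.12]]
wrist btn [[0.4772, -0.0331, 0.142]]
wrist coverR-y corner [[0.6527, -0.0063, 0.127]]
side corners F-y,R-y,R+y,F+y [[0.4382, -0.0821, 0.12], [0.6798, -0.1368, 0.12], [0.77, 0.195, 0.12], [0.5224, 0.2647, 0.12]]
side btn [[0.4777, -0.0425, 0.142]]
side bar [[0.5013, 0.1848, 0.155], [0.4722, 0.0761, 0.155]]
scene corners F-y,R-y,R+y [[0.4461, -0.0748, 0.12], [0.6753, -0.1241, 0.12], [0.7738, 0.1955, 0.12]]
scene btn [[0.4831, -0.0407, 0.142]]
scene bar end [[0.4721, 0.0838, 0.155]]
side bottle base, mug, stapler ends [[0.6139, 0.3333, 0.02], [0.4775, -0.2393, 0.02]]
st [[0.3831, -0.1326, 0.05], [0.3373, -0.2559, 0.05]]
scene bottle/mug base [[0.6273, 0.3838, 0.01], [0.4994, -0.2306, 0.01]]
```

Call:
{"fn": "arm_command", "kwargs": {"plan": [[[-5, -22, 0], [0, 0, 0]], [[-5, -22, 0], [0, 0, 0]], [[-5, -22, 0], [0, 0, 0]], [[-5, -22, 0], [0, 0, 0]], [[-5, -22, 0], [0, 0, 0]], [[-5, -22, 0], [0, 0, 0]], [[-4, -20, 0], [0, 0, 0]], [[-3, -20, 0], [0, 0, 0]], [[0, 0, 10], [0, 0, 7]], [[0, 0, 10], [0, 0, 7]], [[0, 0, 10], [0, 0, 0]], [[0, 0, 0], [0, 0, 0]], [[0, 0, 0], [0, 0, 0]]], "claw": 0, "newtons": 40}}

```text
t: 1.78
ee_pos: [0.4782, -0.037, 0.3748]
eef_rot: [3.141, -0.0, 1.327]
ft_force: [-0.1, -0.6, 0.2]
finger_gap: -0.0
gripper_force: 0.0
```

```bash
python3 - <<'E'
from h import *
T=T_tool(); print(np.round(T,4).tolist())
im=robot.get_image('wrist'); cv2.imwrite('pics/w1.png',im)
np.save('T1.npy',T)
w=cam('wrist',T)
print('tips px',proj(w,(T@[0,0,.173,1])[:3]),'btn pred',proj(w,[.478,-.037,.142]),'bar',proj(w,[.4795,.138,.155]))
cv2.imwrite('pics/w1b.png',cv2.resize(im,(768,576),interpolation=cv2.INTER_CUBIC))
E
```

```text
[[0.2409, 0.9705, 0.0002, 0.4782], [0.9705, -0.2409, 0.0001, -0.037], [0.0001, 0.0002, -1.0, 0.3748], [0.0, 0.0, 0.0, 1.0]]
tips px [[251.66630151 250.64857799]] btn pred [[251.43699696 208.79296422]] bar [[ 168.71820309 -108.77356115]]
```

View pics/w1b.png

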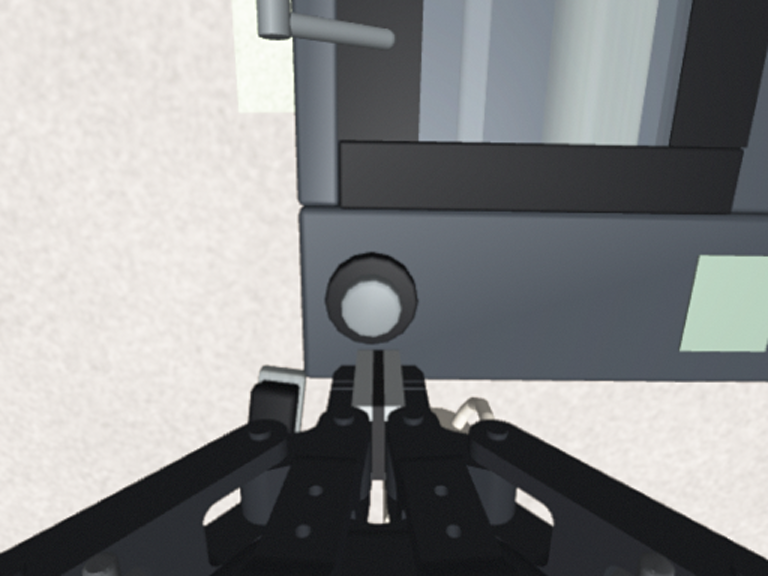

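The button top is seen at (371,308), about 2.5 mm from the prediction, and the printer's edges are square to the picture. I'll correct for that and descend.

Call:
{"fn": "arm_command", "kwargs": {"plan": [[[2, -2.5, 15], [0, 0, 0]], [[0, 0, 15], [0, 0, 0]], [[0, 0, 15], [0, 0, 0]], [[0, 0, 10], [0, 0, 0]], [[0, 0, 5], [0, 0, 0]], [[0, 0, 3], [0, 0, 0]], [[0, 0, 0], [0, 0, 0]]]}}

```text
t: 2.7
ee_pos: [0.476, -0.0345, 0.3121]
eef_rot: [-3.142, -0.0, 1.327]
ft_force: [-2.1, -0.5, 3.1]
finger_gap: 0.001
gripper_force: 1.6
```

```bash
python3 - <<'E'
from h import *
w=cam('wrist',np.load('T1.npy'))
print('bar end',onz(w,[(274/1.5,36/1.5)],.155),'btn',onz(w,[(371/1.5,308/1.5)],.142))
print('deck front corners',onz(w,np.array([(304,376),(303,207)])/1.5,.12), 'cover front-right corner top',onz(w,[(340/1.5,142/1.5)],.127),'rear',onz(w,[(744/1.5,148/1.5)],.127))
print(robot.state()['ft_force'],robot.state()['ee_pos'])
E
```

```text
bar end [[0.46864156 0.07880589 0.155     ]] btn [[ 0.47592765 -0.03395502  0.142     ]]
deck front corners [[ 0.43099505 -0.06932442  0.12      ]
 [ 0.4551814   0.0143455   0.12      ]] cover front-right corner top [[0.47997139 0.03813994 0.127     ]] rear [[ 0.65243458 -0.00611974  0.127     ]]
[-2.09517746 -0.4546162   3.12037898] [ 0.47600654 -0.03445722  0.31207062]
```

Call:
{"fn": "arm_command", "kwargs": {"plan": [[[0, 0, 2], [0, 0, 0]], [[0, 0, 2], [0, 0, 0]], [[0, 0, 1], [0, 0, 0]], [[0, 0, 0], [0, 0, 0]]]}}

```text
t: 3.2
ee_pos: [0.4759, -0.0345, 0.3092]
eef_rot: [3.141, -0.0, 1.326]
ft_force: [-6.9, 0.7, 21.8]
finger_gap: -0.001
gripper_force: 10.8
```

Pressed fully down (21.8 N against the stop, tip at 0.136 m). I'll lift off and go above the handle with the fingers open.

Call:
{"fn": "arm_command", "kwargs": {"plan": [[[0, 0, -5], [0, 0, 0]], [[0, 0, -10], [0, 0, 0]], [[0, 0, -20], [0, 0, 0]], [[0, 0, -28], [0, 0, 0]], [[0, 0, -28], [0, 0, 0]], [[10, -2, 0], [0, 0, 0]], [[24, -5, 0], [0, 0, 0]], [[24, -5, 0], [0, 0, 0]], [[24, -5, 0], [0, 0, 0]], [[24, -5, 0], [0, 0, 0]], [[24, -5, 0], [0, 0, 0]], [[24, -5, 0], [0, 0, 0]], [[14, -3, 0], [0, 0, 0]], [[0, 0, 0], [0, 0, 0]], [[0, 0, 0], [0, 0, 0]]], "claw": 0}}

```text
t: 5.08
ee_pos: [0.4827, 0.136, 0.3974]
eef_rot: [-3.141, 0.001, 1.325]
ft_force: [0.7, -0.6, -0.5]
finger_gap: -0.003
gripper_force: 0.0
```

Call:
{"fn": "arm_command", "kwargs": {"plan": [[[0, 0, 0], [0, 0, 0]], [[0, 0, 0], [0, 0, 0]], [[0, 0, 0], [0, 0, 0]], [[0, 0, 0], [0, 0, 0]], [[0, 0, 0], [0, 0, 0]]], "claw": 45}}

```text
t: 5.7
ee_pos: [0.4827, 0.137, 0.3977]
eef_rot: [-3.142, -0.0, 1.326]
ft_force: [0.1, 0.6, 0.7]
finger_gap: 0.527
gripper_force: 0.0
```

```bash
python3 - <<'E'
from h import *
T=T_tool(); print(np.round(T[:,3],4).tolist(),robot.state()['finger_gap'])
im=robot.get_image('wrist')
np.save('T2.npy',T)
w=cam('wrist',T)
print('bar pred',proj(w,[.483,.137,.155])*1.5,'grasp line',proj(w,(T@[0,0,.155,1])[:3])*1.5)
cv2.imwrite('pics/w2b.png',cv2.resize(im,(768,576),interpolation=cv2.INTER_CUBIC))
E
```

```text
[0.4827, 0.137, 0.3977, 1.0] 0.5266940678943747
bar pred [[378.19461591 305.68173453]] grasp line [[377.45204477 404.82157686]]
```

View pics/w2b.png

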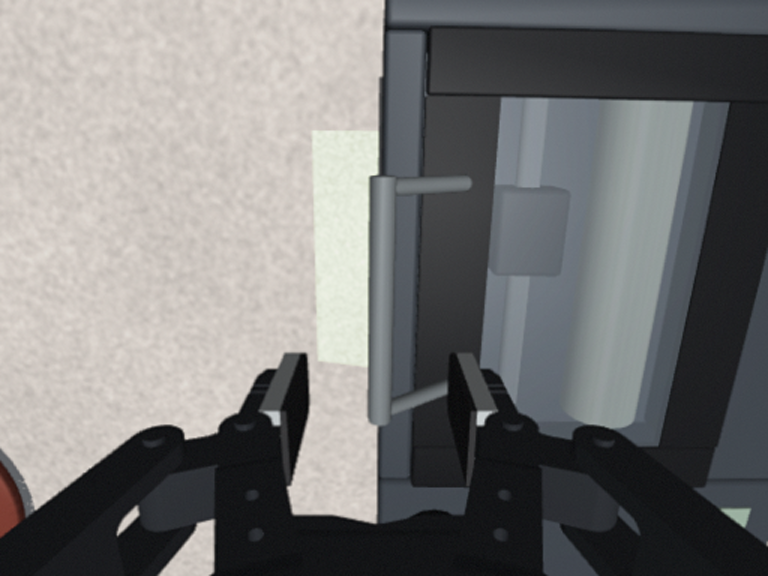

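The bar is at column 381, spanning rows 178–425, centred between the open fingers to about 1 mm. I'll descend straight down and grip.

Call:
{"fn": "arm_command", "kwargs": {"plan": [[[4, 1, 10], [0, 0, 0]], [[0, 0, 18], [0, 0, 0]], [[0, 0, 18], [0, 0, 0]], [[0, 0, 18], [0, 0, 0]], [[0, 0, 14], [0, 0, 0]], [[0, 0, 7], [0, 0, 0]], [[0, 0, 0], [0, 0, 0]], [[0, 0, 0], [0, 0, 0]]]}}

```text
t: 6.75
ee_pos: [0.4849, 0.1407, 0.3132]
eef_rot: [3.141, -0.001, 1.326]
ft_force: [0.4, -0.2, 0.4]
finger_gap: 0.527
gripper_force: 0.0
```

Call:
{"fn": "arm_command", "kwargs": {"plan": [[[0, 0, 0], [0, 0, 0]], [[0, 0, 0], [0, 0, 0]], [[0, 0, 0], [0, 0, 0]], [[0, 0, 0], [0, 0, 0]], [[0, 0, 0], [0, 0, 0]], [[0, 0, 0], [0, 0, 0]]], "claw": 0, "newtons": 30}}

```text
t: 7.5
ee_pos: [0.4849, 0.1407, 0.3131]
eef_rot: [3.141, -0.001, 1.326]
ft_force: [-0.3, -0.1, 5.0]
finger_gap: 0.124
gripper_force: 29.6
```

```bash
python3 - <<'E'
from h import *
T=T_tool(); print(np.round(T[:,3],4).tolist(),robot.state()['finger_gap'],robot.state()['ft_force'])
im=robot.get_image('side')
cv2.imwrite('pics/s3.png',cv2.resize(im[100:300,180:400],None,fx=2.7,fy=2.7,interpolation=cv2.INTER_CUBIC))
# waypoints: bar (local x,z rel. start), tool rotates with cover by half the angle; deltas in tool frame
g=.155; th0=0; bar=lambda a:np.array([-.2*np.cos(a)+.034*np.sin(a),.2*np.sin(a)+.034*np.cos(a)])
def tcp(a): b=a/2; return bar(a)+g*np.array([np.sin(b),np.cos(b)])
A=np.radians(np.arange(0,51,2.5)); P=np.array([tcp(a) for a in A])
for i in range(len(A)-1):
    b=A[i]/2; d=P[i+1]-P[i]; y=np.array([np.cos(b),-np.sin(b)]); z=-np.array([np.sin(b),np.cos(b)])
    print(np.degrees(A[i+1]).round(1),(d@y*1e3).round(1),(d@z*1e3).round(1))
E
```

```text
[0.4849, 0.1407, 0.3131, 1.0] 0.12408961844593129 [-0.32873699 -0.09423051  5.00616542]
2.5 5.1 -8.7
5.0 5.2 -8.6
7.5 5.4 -8.6
10.0 5.6 -8.5
12.5 5.8 -8.5
15.0 6.0 -8.4
17.5 6.2 -8.4
20.0 6.4 -8.3
22.5 6.5 -8.2
25.0 6.7 -8.2
27.5 6.9 -8.1
30.0 7.1 -8.0
32.5 7.2 -7.9
35.0 7.4 -7.8
37.5 7.6 -7.7
40.0 7.8 -7.7
42.5 7.9 -7.6
45.0 8.1 -7.5
47.5 8.3 -7.4
50.0 8.4 -7.2
```

View pics/s3.png

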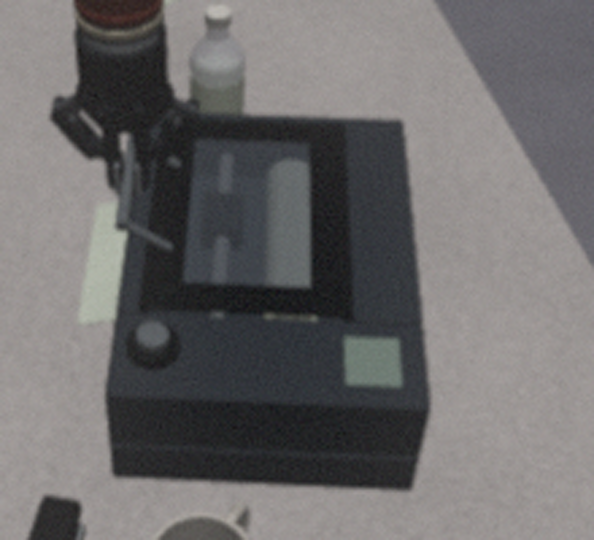

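The fingers have closed on the bar (gap about 11 mm, 30 N) and the button is up. I'll raise the cover along its arc, with the tool turning at half the cover's angle.

Call:
{"fn": "arm_command", "kwargs": {"plan": [[[0, 2.5, -4.4], [0.6, 0, 0]], [[0, 2.6, -4.3], [0.6, 0, 0]], [[0, 5.2, -8.6], [1.3, 0, 0]], [[0, 5.4, -8.6], [1.25, 0, 0]], [[0, 5.6, -8.5], [1.25, 0, 0]], [[0, 5.8, -8.5], [1.25, 0, 0]], [[0, 6, -8.4], [1.25, 0, 0]], [[0, 6.2, -8.4], [1.25, 0, 0]], [[0, 0, 0], [0, 0, 0]], [[0, 0, 0], [0, 0, 0]]]}}

```text
t: 8.8
ee_pos: [0.5264, 0.1302, 0.3689]
eef_rot: [-2.989, 0.0, 1.327]
ft_force: [2.8, -0.3, -3.7]
finger_gap: 0.122
gripper_force: 29.4
```

Call:
{"fn": "arm_command", "kwargs": {"plan": [[[0, 3.2, -4.2], [0.65, 0, 0]], [[0, 3.2, -4.1], [0.6, 0, 0]], [[0, 6.5, -8.2], [1.25, 0, 0]], [[0, 6.7, -8.2], [1.25, 0, 0]], [[0, 6.9, -8.1], [1.25, 0, 0]], [[0, 7.1, -8], [1.25, 0, 0]], [[0, 7.2, -7.9], [1.25, 0, 0]], [[0, 7.4, -7.8], [1.25, 0, 0]], [[0, 7.6, -7.7], [1.25, 0, 0]], [[0, 7.8, -7.7], [1.25, 0, 0]], [[0, 7.9, -7.6], [1.25, 0, 0]], [[0, 8.1, -7.5], [1.25, 0, 0]], [[0, 8.3, -7.4], [1.25, 0, 0]], [[0, 4.2, -3.6], [0.65, 0, 0]], [[0, 4.2, -3.6], [0.6, 0, 0]], [[0, 0, 0], [0, 0, 0]], [[0, 0, 0], [0, 0, 0]], [[0, 0, 0], [0, 0, 0]], [[0, 0, 0], [0, 0, 0]]]}}

```text
t: 11.18
ee_pos: [0.6422, 0.1007, 0.4394]
eef_rot: [-2.704, 0.002, 1.327]
ft_force: [-3.6, -3.3, 0.5]
finger_gap: 0.123
gripper_force: 29.4
```

```bash
python3 - <<'E'
from h import *
s=robot.state();T=T_tool(); print(np.round(T[:,3],4).tolist(),s['finger_gap'],s['gripper_force'],s['ft_force'])
b=(T@[0,0,.158,1])[:3]; print('bar',b)
ex=np.array([.9705,-.241]); h=np.array([.4835,.1375])+.2*ex   # hinge from shut bar
u=(b[:2]-h)@ex; v=b[2]-.121
print('u,v,r',u,v,np.hypot(u,v),'angle',np.degrees(np.arctan2(v,-u)-np.arctan2(.034,.2)))
a=robot.get_image('side');c=robot.get_image('scene')
cv2.imwrite('pics/s4.png',np.hstack([cv2.resize(a[60:320,180:400],None,fx=1.8,fy=1.8),cv2.resize(c[60:320,180:400],None,fx=1.8,fy=1.8)]))
E
```

```text
[0.6422, 0.1007, 0.4394, 1.0] 0.12252048504345799 29.404379725456238 [-3.60456684 -3.25491386  0.46537768]
bar [0.57711935 0.11656636 0.29636612]
u,v,r -0.10408766372846223 0.1753661247465459 0.20393018278094718 angle 49.660922556585696
```

View pics/s4.png

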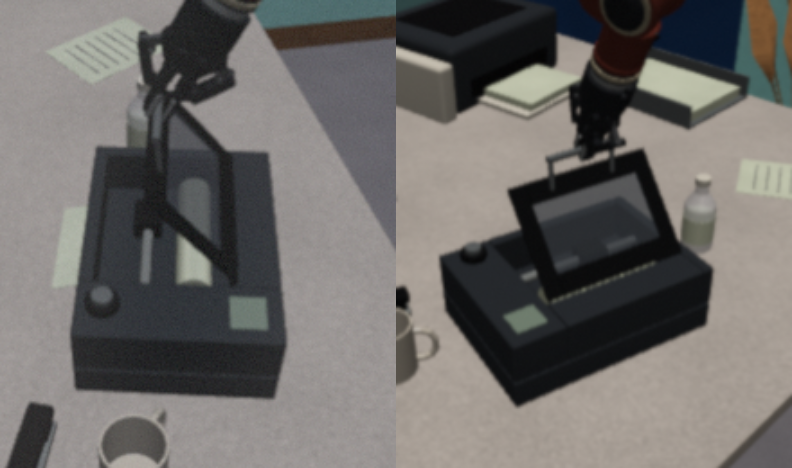

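The pictures show the cover held open by the gripped bar, with the bystanders clear. The bar lies 204 mm from the hinge, which puts the cover at about 50 degrees. I'll hand in now.

```bash
python3 - <<'E'
from cell import robot
print(abs(robot.state()['qvel']).max(), robot.finish_job())
E
```

```text
the job is handed in; nothing more can be done
0.0017061483162065694 None
```

I pressed the button fully down and let it back up, then raised the cover to about 50 degrees; the job is handed in with the gripper still holding it there, and the mug, bottle and stapler were not touched.

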